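Count along the rack, put the glasses case in the third gap

ROBOT

A 7-joint arm with a two-finger parallel gripper is mounted at the origin on the work surface. World frame = base frame: x ahead of the robot, y to its left, z up, the work surface at z = 0. Lengths are in m, angles in rad, forces in N, time in s.
With the tool pointing down it reaches from about 0.425 to 0.925 m from the base axis. Payload 6.8 kg.
Tool frame: the origin (TCP) lies at the very end of the fingers, on their centre line; the grasp point (between the pads) lies 19 mm behind it; z points along the fingers, y is the line along which they close (so a half turn about z gives the same grasp; the last joint's range is limited). The gripper opens to 85 mm and grips with 20 to 120 N. Pads are 22 mm wide; open, the fingers measure 114 mm over their backs; the gripper's body (76 mm by 85 mm) begins 54 mm behind the grasp point. The pads swing forward as they close: fully open they stand 13 mm farther back than shut.
Start: joints at [1.022, 0.477, 0.022, 1.555, -0.011, 1.109, -0.083], TCP at [0.288, -0.61, 0.231] pointing down, gripper open.
Joint ranges: [-2.96, 2.96], [-0.34, 2.1], [-1.41, 1.46], [0.24, 2.44], [-1.37, 4.51], [0.17, 1.92], [-2.96, 2.96]. Speed limits (rad/s): [2.39, 2.39, 3.14, 3.14, 3.14, 3.14, 3.14].

INTERFACE

Orientations are given as a unit quaternion [w, x, y, z].
In Python, from station import bot gives the robot as it stands. The module is installed in compiled form; this text tells all that it offers.
- The arm moves only by the shell command python3 -m jog 'ROWS' [OPENING] [FORCE]. ROWS is JSON, a list of rows, each a list of 4 numbers: the shift along the tool's x, y, z in cm, then the turn about the tool's z in rad. In form: [[x, y, z, spin], ...]. A call has 1 to 20 rows; each row is the pose to reach, as a shift and turn from the pose commanded when the call began, along the tool's axes at that moment; what a row does not reach only later rows make up. A row lasts 1/12 s, in which the tool goes at most 41.7 mm and 7.16 degrees, less where a joint would pass 70% of its speed; a pose out of reach is approached as far as the arm can. A call with a gripper value outside its range is refused whole. OPENING is the closure, from -1 (fully open) to 1 (shut), set as the call begins (- or left out, the last holds). The fingers move at their own pace and stop on an object; FORCE is the grip in N (left out, the last holds). Time passes only in rows, so rows that repeat a pose let the fingers close. It gives the time, the measured TCP pose, the force, the opening and the grip force at its end, in the units of the state.
- bot.get_obs(): the state, without advancing time (a new reading comes with each control period).
- bot.read_camera(name): name is "scene" or "side" or "wrist"; returns a dict with "pixels" (480x640x3 uint8, red, green, blue), "depth" (480x640 float32, m along the optical axis (not along the pixel's ray), 0 where there is no reading), "fovy" (degrees; the focal length in pixels is half the picture's height over the tangent of half this angle, whatever the lens; pixels are square), "cx", "cy" (the principal point, pixels), "distortion" ([k1, k2, p1, p2, k3] as OpenCV has them; the pictures are not rectified), "pose" (4x4, takes a point from camera to world coordinates). Camera axes: x right, y down, z forward; pixel columns grow to the right and rows downward; lengths in m; the calibration is good to about 2 mm. A picture is of the moment at which its call begins.
- bot.hand_in(): hands the job in; it is judged then, once.
The state is a dict: "t": time; "q": joint angles; "joint_vel": joint speeds; "joint_torque": joint torques, N m; "eef_pos": TCP position; "tool_rot": TCP orientation; "contact_force": force on the tool from outside, world axes, zero at the start; "torque": the same for the moment, N m; "gripper_width": opening from 0.0 (shut) to 1.0 (fully open); "grasp_force": force on a finger pad.
Only numpy, scipy, OpenCV 4.12 (cv2) and the standard library are available. Lean on these libraries where they do the work, as an engineer would, in place of code of your own. Each camera call takes 0.05 s, during which the arm holds its last target. There are 200 camera calls.

TASK

Run a fingertip along the top rail of the wooden divider rack, starting at the first gap at the end where the ceramic cat sits and staying in touch with the rail until you are at the third gap; count every gap, filled or empty. Then push the long glasses case that lies in front of the rack, lengthways into that third gap until it meets the back board, sliding it on the dresser top without picking it up or tipping it. Leave the cat, the pot and the things already in the rack as they are.

Things in the scene. Friction and masses are not known exactly. Their poses are not given: they have to be found in the camera images.
- rack: Wooden divider rack, fixed: 100 mm deep (x), 356 wide (y), 50 high, yaw within 0.15 rad. Origin: centre of its underside; x points from the open front into the rack (away from the robot), y along the row. Seven 8 mm dividers, 40 high, front ends at x = -50 mm; back board's inner face at x = +42. Six gaps 50 mm clear, centred at y = -145, -87, -29, 29, 87, 145 mm; their floor is the dresser top.
- rail: Straight wooden rail along the top front of the rack, above all the gaps, fixed to it; same origin and axes as the rack. It spans x = -50 to -38 mm, y = -178 to 178 mm, z = 40 to 50 mm: its flat top is 50 mm above the dresser top, with 40 mm clear height under it.
- case: Long dark glasses case, loose on the dresser top in front of the rack: 140 mm long (x), 42 wide (y), 28 high, edges rounded 7 mm, 75 to 155 g. Origin: centre of its underside; x along its length, roughly towards the rack (within 0.35 rad), z up. Fully home in a gap, its nose meets the back board, its origin is at rack x = -28 mm and its tail stands 48 mm out in front of the rack.
- cat: Seated ceramic cat, painted, 100 mm high, base about 58 mm across, loose, beside one end of the rack (either end), about 265 mm from the rack's middle: its side is the end where the count starts. Origin: centre of its underside. Leave alone.
- pot: Terracotta pot filled with pebbles, 86 mm across the rim, 72 mm high, loose, beside the other end of the rack. Origin: centre of its underside. Leave alone.
- short_case: Short brown glasses case, 86 x 44 x 26 mm, lying loose inside the second gap from one end of the rack, not standing out of it. Origin: centre of its underside, x along its length. Leave alone.
- shoehorn: Folded aluminium shoehorn, 90 x 34 x 14 mm, lying loose inside the second gap from the other end of the rack, not standing out of it. Origin: centre of its underside, x along its length. Leave alone.
Mind the look-alikes: they are no part of the job. Of the things like the case, leave any that is yellow; of the rest the smaller one is meant.

How it is judged:
On the way, in this order (a step that is already met when the one before it is completed fails the run):
1. the fingertip is on the rail at the first gap from the cat's end (contact force between the fingers and rail above 0.2 N and ((y of cat in the frame of rack above 0 m and y of the grasp point in the frame of rack between 0.124 and 0.166 m) or (y of cat in the frame of rack below 0 m and y of the grasp point in the frame of rack between -0.166 and -0.124 m))), for 0.04 s.
2. it has run on, touching, past the next divider (contact force between the fingers and rail above 0.2 N and ((y of cat in the frame of rack above 0 m and y of the grasp point in the frame of rack between 0.108 and 0.124 m) or (y of cat in the frame of rack below 0 m and y of the grasp point in the frame of rack between -0.124 and -0.108 m))), for 0.04 s.
3. it touches the rail at the second gap (contact force between the fingers and rail above 0.2 N and ((y of cat in the frame of rack above 0 m and y of the grasp point in the frame of rack between 0.066 and 0.108 m) or (y of cat in the frame of rack below 0 m and y of the grasp point in the frame of rack between -0.108 and -0.066 m))), for 0.04 s.
4. it has run on, touching, past the next divider (contact force between the fingers and rail above 0.2 N and ((y of cat in the frame of rack above 0 m and y of the grasp point in the frame of rack between 0.05 and 0.066 m) or (y of cat in the frame of rack below 0 m and y of the grasp point in the frame of rack between -0.066 and -0.05 m))), for 0.04 s.
5. it touches the rail at the third gap (contact force between the fingers and rail above 0.2 N and ((y of cat in the frame of rack above 0 m and y of the grasp point in the frame of rack between 0.008 and 0.05 m) or (y of cat in the frame of rack below 0 m and y of the grasp point in the frame of rack between -0.05 and -0.008 m))), for 0.04 s.
6. the long case is fully home in the third gap from the cat's end (x of case in the frame of rack between -0.033 and -0.02 m and ((y of cat in the frame of rack above 0 m and y of case in the frame of rack between 0.021 and 0.037 m) or (y of cat in the frame of rack below 0 m and y of case in the frame of rack between -0.037 and -0.021 m)) and angle between the x axis of case and the x axis of rack, either way round below 0.15 rad and height (world z) of case below 0.006 m and angle between case's own z axis and vertical below 0.1 rad), for 0.2 s.
At the end, for the whole second after the job is handed in: The long case lies flat and at rest in the third gap from the cat's end (within 8 mm of the gap's middle line, within 0.15 rad of its direction), its nose within 5 mm of the back board; cat, pot, short case and shoehorn upright and within 20 mm of their starts (all of step 6 and linear speed of case below 0.01 m/s and distance of each of cat, pot, short_case, shoehorn from where it was at the start of the episode below 0.02 m and angle between each of cat, pot, short_case, shoehorn's own z axis and vertical below 0.2 rad); the robot touches nothing.
It fails at once if the long case is lifted or tipped instead of slid (height (world z) of case above 0.015 m or angle between case's own z axis and vertical above 0.3 rad).
It fails at once if the cat, the pot, the short case or the shoehorn is shifted more than 20 mm or tipped (distance of any of cat, pot, short_case, shoehorn from where it was at the start of the episode above 0.02 m or angle between any of cat, pot, short_case, shoehorn's own z axis and vertical above 0.35 rad).
It also fails if it takes over 61 s, if anything falls off the work surface, if the arm or the gripper's body presses on something with over 40 N, if the wrist force passes 120 N, or if a joint passes its speed limit or range.

## Working session

There is one attempt and no reset: what is moved stays moved. The work goes in short steps, Python scripts to look and compute and a shell command to move; the robot and the scene stay as the last step left them, time stands still between calls to the robot, and variables do not carry over. Pictures are saved under pics/ and viewed, at most 10 in all, crops included, and the job is handed in when it is done.

```bash
mkdir -p pics; cat > h.py <<'E'
import numpy as np, cv2
from station import bot
def cam(n):
    c=bot.read_camera(n); f=240/np.tan(np.radians(c['fovy'])/2)
    c['K']=np.array([[f,0,c['cx']],[0,f,c['cy']],[0,0,1.]]); c['D']=np.array(c['distortion'],float); return c
def rays(c,px):
    u=cv2.undistortPoints(np.array(px,float).reshape(-1,1,2),c['K'],c['D']).reshape(-1,2)
    return np.c_[u,np.ones(len(u))]
def plane(c,px,z):
    T=np.array(c['pose']); d=rays(c,px)@T[:3,:3].T; o=T[:3,3]
    return o+d*((z-o[2])/d[:,2])[:,None]
def pts(c,px):
    T=np.array(c['pose']); px=np.array(px).reshape(-1,2).astype(int)
    return (rays(c,px)*c['depth'][px[:,1],px[:,0]][:,None])@T[:3,:3].T+T[:3,3]
def save(c,n): cv2.imwrite('pics/'+n,cv2.cvtColor(c['pixels'],cv2.COLOR_RGB2BGR))
E
python3 - <<'E'
from h import *
for n in('scene','side'):
    c=cam(n); save(c,n+'0.png'); print(n,c['fovy'],np.round(c['pose'],3).tolist(),c['distortion'])
print(bot.get_obs())
E
```

```text
scene 53.920618747640674 [[0.248, 0.703, -0.667, 1.19], [0.969, -0.178, 0.172, -0.141], [0.003, -0.689, -0.725, 0.684], [0.0, 0.0, 0.0, 1.0]] [-0.10863307  0.          0.          0.          0.        ]
side 50.8424691095704 [[-0.994, -0.081, 0.073, 0.496], [-0.109, 0.732, -0.673, 0.779], [0.002, -0.677, -0.736, 0.828], [0.0, 0.0, 0.0, 1.0]] [0.01399908 0.         0.         0.         0.        ]
{'t': 0.1, 'q': array([ 1.02189848,  0.47771899,  0.02234336,  1.55635004, -0.0114916 ,
        1.10929732, -0.0831166 ]), 'joint_vel': array([ 0.00085157, -0.0001944 ,  0.00030479, -0.00322515,  0.00207717,
       -0.00118814, -0.00116409]), 'joint_torque': array([ 4.83248979e-03, -5.97759461e+01,  1.61363829e+00, -2.81952703e+01,
        1.27972296e-02,  5.03780888e-03, -5.02679097e-05]), 'eef_pos': array([ 0.28775637, -0.6100018 ,  0.23042299]), 'tool_rot': array([-7.86476632e-04,  9.75809266e-01,  2.18622046e-01, -2.41530000e-04]), 'contact_force': array([ 0.31238676, -1.05121395,  0.80213769]), 'torque': array([0.05602505, 0.0113331 , 0.00585486]), 'grasp_force': 0.0, 'gripper_width': 0.9977433953278546}
```

View pics/scene0.png

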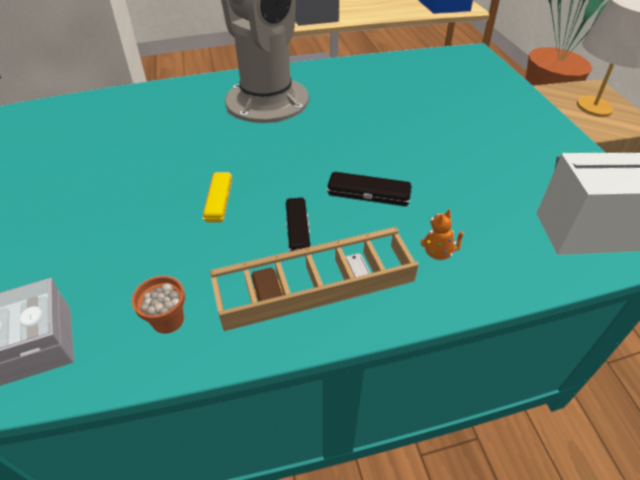

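View pics/side0.png

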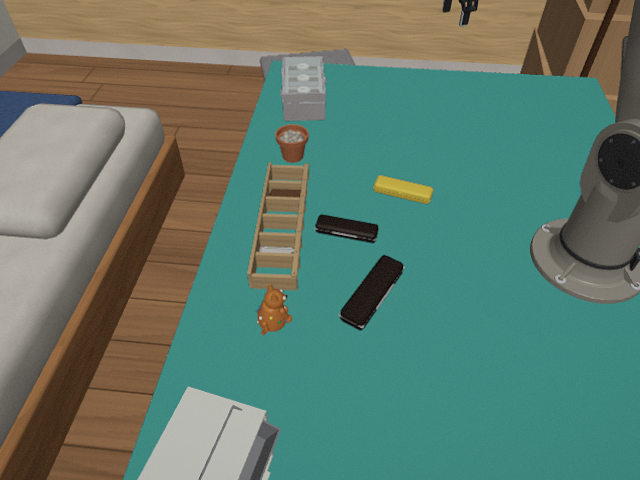

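Scene view: robot at the top; the cat (440,235) is on the +y side and the pot (160,302) on the other. Things that could be taken for the case: yellow (218,197), to be left; large dark (370,188); small dark (298,223). I choose the small dark one, at (347,228) in the side view. Next I check it in a close crop and measure.

```bash
cat > meas.py <<'E'
from h import *
def cloud(c):
    v,u=np.mgrid[0:480,0:640]; px=np.c_[u.ravel(),v.ravel()]; P=pts(c,px).reshape(480,640,3); P[c['depth']==0]=9; return P
def top(m,P):
    r=cv2.minAreaRect((P[m][:,:2]*1000).astype(np.float32)); return r
def go(names=('scene','side')):
    for n in names:
        c=cam(n); P=cloud(c); hsv=cv2.cvtColor(c['pixels'],cv2.COLOR_RGB2HSV).astype(int); x,y,z=P[...,0],P[...,1],P[...,2]
        reg=(x>.4)&(x<.9)&(abs(y)<.4)
        wood=reg&(hsv[...,0]>8)&(hsv[...,0]<25)&(hsv[...,1]>60)&(hsv[...,1]<190)&(z>.043)&(z<.057)
        dark=reg&(hsv[...,2]<75)&(z>.02)&(z<.045)
        for nm,m in(('wood',wood),('dark',dark)):
            k,l,s,ce=cv2.connectedComponentsWithStats(m.astype(np.uint8))
            for i in range(1,k):
                if s[i,4]>80:
                    mm=l==i; r=cv2.minAreaRect((P[mm][:,:2]*1000).astype(np.float32))
                    print(n,nm,s[i,4],ce[i].round(),'mean',P[mm].mean(0).round(4),'zmax',np.percentile(z[mm],[50,95]).round(4),'rect',np.round(r[0],1),np.round(r[1],1),round(r[2],2),'box',cv2.boxPoints(r).round().tolist())
    return c
E
python3 - <<'E'
from meas import *
go()
c=cam('scene'); p=c['pixels'][150:340,200:480]; cv2.imwrite('pics/crop.png',cv2.resize(p,None,fx=2.8,fy=2.8)[:,:,::-1])
E
```

```text
scene wood 1143 [303. 252.] mean [ 0.6292 -0.031   0.0485] zmax [0.0488 0.051 ] rect [627.3 -24.6] [ 16.1 353.8] 3.32 box [[609.0, 152.0], [630.0, -202.0], [646.0, -201.0], [625.0, 152.0]]
scene wood 1125 [317. 290.] mean [ 0.7186 -0.0269  0.0482] zmax [0.0487 0.0511] rect [717.  -19.9] [ 11.1 352.8] 3.34 box [[701.0, 156.0], [722.0, -196.0], [733.0, -196.0], [712.0, 156.0]]
scene wood 94 [148. 292.] mean [ 0.6606 -0.3076  0.0556] zmax [0.0557 0.0568] rect [ 661.7 -308.8] [18.8 51.1] 42.54 box [[637.0, -296.0], [672.0, -334.0], [686.0, -321.0], [651.0, -284.0]]
scene dark 1525 [370. 186.] mean [0.4669 0.147  0.0331] zmax [0.0346 0.0372] rect [461.6 148.6] [174.5  53.6] 62.86 box [[398.0, 83.0], [446.0, 59.0], [525.0, 214.0], [478.0, 238.0]]
scene dark 959 [297. 223.] mean [ 0.5322 -0.0251  0.0267] zmax [0.0269 0.029 ] rect [526.7 -24.4] [ 39.2 137.6] 81.77 box [[456.0, -34.0], [592.0, -54.0], [598.0, -15.0], [461.0, 5.0]]
side wood 377 [258. 222.] mean [0.714  0.0065 0.0487] zmax [0.049  0.0517] rect [715.8 -16.1] [  7.4 352.5] 3.57 box [[701.0, 160.0], [723.0, -192.0], [730.0, -192.0], [709.0, 160.0]]
side wood 617 [299. 222.] mean [ 0.6254 -0.0032  0.0488] zmax [0.0489 0.0517] rect [626.9 -22.4] [ 12.5 353.3] 3.37 box [[610.0, 154.0], [631.0, -199.0], [644.0, -198.0], [623.0, 154.0]]
side wood 181 [270. 311.] mean [0.6475 0.2443 0.0499] zmax [0.0502 0.0562] rect [646.5 241.9] [27.8 45.1] 85.19 box [[623.0, 230.0], [668.0, 226.0], [670.0, 254.0], [625.0, 258.0]]
side dark 856 [347. 226.] mean [ 0.5215 -0.0176  0.0263] zmax [0.0266 0.0297] rect [522.3 -21.1] [ 44.9 137.3] 82.08 box [[451.0, -34.0], [587.0, -53.0], [593.0, -8.0], [457.0, 11.0]]
side dark 1961 [371. 291.] mean [0.4594 0.1618 0.0337] zmax [0.0345 0.0372] rect [457.3 153.5] [179.2  51.7] 63.41 box [[394.0, 85.0], [440.0, 62.0], [521.0, 222.0], [474.0, 245.0]]
```

View pics/crop.png

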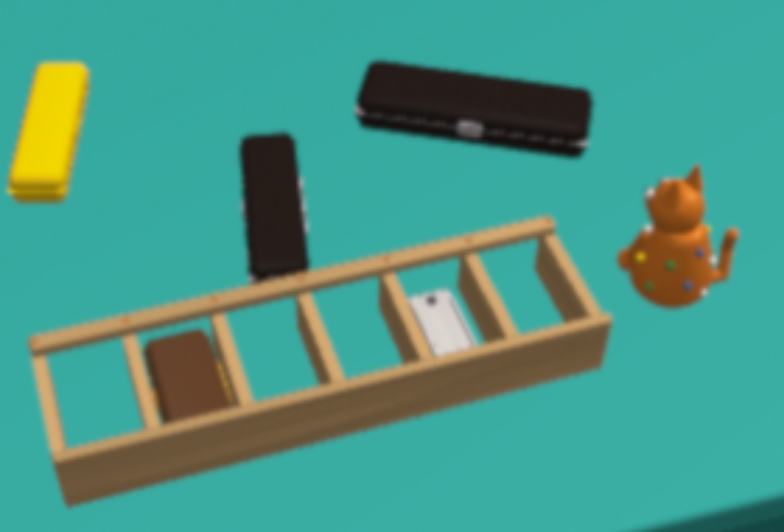

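Crop: the small plain black case lies at crop (275,205), with its nose near the divider between gaps 3 and 4. The larger latched case and the yellow one are left alone. Counting from the cat, the third gap is empty. From both views, the rack origin is about (0.671,-0.021) with yaw 0.0585.

```bash
python3 -m jog '[[61.1,-52,0,0.382],[61.1,-52,0,0.382],[61.1,-52,0,0.382],[61.1,-52,0,0.382],[61.1,-52,0,0.382],[61.1,-52,0,0.382],[61.1,-52,0,0.382],[61.1,-52,0,0.382],[61.1,-52,0,0.382],[61.1,-52,0,0.382],[61.1,-52,0,0.382],[61.1,-52,0,0.382],[61.1,-52,0,0.382],[61.1,-52,0,0.382],[61.1,-52,0,0.382],[61.1,-52,0,0.382],[61.1,-52,0,0.382],[61.1,-52,0,0.382],[61.1,-52,0,0.382],[61.1,-52,0,0.382]]' 1 20
cat > rk.py <<'E'
from h import *
from scipy.spatial.transform import Rotation as R
O=np.array([.671,-.021]); TH=.0585
def st():
    o=bot.get_obs(); q=o['tool_rot']; M=R.from_quat([q[1],q[2],q[3],q[0]]).as_matrix(); p=o['eef_pos']; a=np.arctan2(M[1,0],M[0,0])
    c,s=np.cos(TH),np.sin(TH); d=p[:2]-O
    print('t',o['t'],'p',p.round(4),'rackxy mm',(1000*np.array([c*d[0]+s*d[1],-s*d[0]+c*d[1]])).round(1),'toolyaw',a.round(4),'tilt',M[2].round(3),'F',o['contact_force'].round(2),'w',round(o['gripper_width'],3),o['grasp_force'])
    return p,M
def to(xr,yr,z,yaw):  # rack mm, world yaw -> row
    p,M=st(); c,s=np.cos(TH),np.sin(TH); w=np.array([O[0]+(c*xr-s*yr)/1000,O[1]+(s*xr+c*yr)/1000,z])
    a=np.arctan2(M[1,0],M[0,0]); print('row',np.r_[100*M.T@(w-p),a-yaw].round(3))
E
python3 -c "
from rk import *
to(-44,145,.06,TH)"
```

```text
t: 1.92
eef_pos: [0.6196, 0.1292, 0.2313]
tool_rot: [-0.002, 0.999, 0.033, 0.001]
contact_force: [-0.3, 1.8, -0.2]
gripper_width: -0.001
grasp_force: 0.0
t 1.9167 p [0.6196 0.1292 0.2313] rackxy mm [-42.5 152.9] toolyaw 0.0669 tilt [ 0.001 -0.005 -1.   ] F [-0.26  1.82 -0.16] w -0.001 0.0
row [-1.8000e-01  8.7400e-01  1.7121e+01  8.0000e-03]
```

```bash
python3 -m jog '[[0,0,4,0],[0,0,8,0],[0,0,12,0],[0,0,15,0],[0,0,16.5,0],[0,0,16.5,0],[0,0,16.5,0],[0,0,16.5,0],[0,0,16.5,0]]'
python3 -c "
from rk import *
to(-44,145,.049,TH)
c=cam('wrist'); save(c,'w1.png')"
```

```text
t: 2.67
eef_pos: [0.6202, 0.1208, 0.0683]
tool_rot: [-0.0, 1.0, 0.029, 0.002]
contact_force: [-0.1, -0.3, 0.7]
gripper_width: 0.001
grasp_force: 0.0
t 2.6667 p [0.6202 0.1208 0.0683] rackxy mm [-42.4 144.6] toolyaw 0.0586 tilt [ 0.003 -0.001 -1.   ] F [-0.06 -0.31  0.72] w 0.001 0.0
row [-0.164 -0.043  1.934  0.   ]
```

View pics/w1.png

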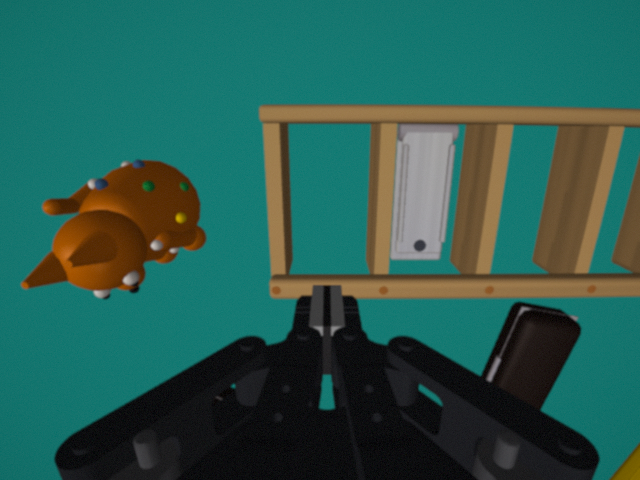

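The shut tip (327,290) is over the rail, between dividers 1 and 2 (x 275 and 382 in the picture). I go down to touch.

```bash
python3 -m jog '[[-0.15,0,0.8,0],[-0.15,0,1.4,0],[-0.15,0,1.7,0],[-0.15,0,1.8,0],[-0.15,0,1.9,0],[-0.15,0,1.95,0],[-0.15,0,1.95,0],[-0.15,0,1.95,0]]'; python3 -c "
from rk import *
to(-44,22,.049,TH)"
```

```text
t: 3.38
eef_pos: [0.617, 0.1203, 0.05]
tool_rot: [0.0, 1.0, 0.029, -0.0]
contact_force: [-11.7, -2.9, 29.8]
gripper_width: -0.0
grasp_force: 14.9
t 3.3833 p [0.617  0.1203 0.05  ] rackxy mm [-45.6 144.2] toolyaw 0.0585 tilt [-0.     0.001 -1.   ] F [-11.72  -2.88  29.84] w -0.0 14.872942417860031
row [ 0.163 12.22   0.108 -0.   ]
```

```bash
python3 -m jog '[[0.1,0,-0.05,0],[0.1,0.6,-0.05,0],[0.1,1.2,-0.05,0],[0.1,1.8,-0.05,0],[0.1,2.4,-0.05,0],[0.1,3,-0.05,0],[0.1,3.6,-0.05,0],[0.1,4.2,-0.05,0],[0.1,4.8,-0.05,0],[0.1,5.2,-0.05,0]]'; python3 -c "
from rk import *
st()"
```

```text
t: 4.22
eef_pos: [0.6241, 0.0737, 0.0501]
tool_rot: [-0.003, 1.0, 0.031, 0.003]
contact_force: [-0.3, 10.2, 14.3]
gripper_width: 0.0
grasp_force: 6.7
t 4.2167 p [0.6241 0.0737 0.0501] rackxy mm [-41.3  97.3] toolyaw 0.0615 tilt [ 0.007 -0.006 -1.   ] F [-0.27 10.25 14.29] w 0.0 6.707168833818287
```

```bash
python3 -m jog '[[-0.1,0.6,0,0],[-0.1,1.2,0,0],[-0.1,1.8,0,0],[-0.1,2.4,0,0],[-0.1,3,0,0],[-0.1,3.6,0,0],[-0.1,4.2,0,0],[-0.1,4.8,0,0],[-0.1,5.4,0,0],[-0.1,6,0,0],[-0.1,6.4,0,0],[-0.1,6.4,0,0],[-0.1,6.4,0,0]]'; python3 -c "
from rk import *
st()"
```

```text
t: 5.3
eef_pos: [0.6272, 0.0087, 0.0501]
tool_rot: [-0.002, 1.0, 0.03, 0.003]
contact_force: [-0.4, 6.6, 15.1]
gripper_width: 0.005
grasp_force: 7.5
t 5.3 p [0.6272 0.0087 0.0501] rackxy mm [-42.   32.2] toolyaw 0.061 tilt [ 0.007 -0.004 -1.   ] F [-0.39  6.6  15.06] w 0.005 7.471166658215225
```

```bash
python3 -m jog '[[0,0,-3,0],[0,0,-6,0],[0,0,-8,0],[-4,0.4,-8,0.1],[-8,0.8,-8,0.2],[-12,1.2,-8,0.2],[-15,1.2,-8,0.2],[-15,1.2,-8,0.2],[-15,1.2,-8,0.2],[-15,1.2,-8,0.2],[-15,1.2,-8,0.2]]' -0.4; python3 - <<'E'
from rk import *
st()
from meas import *
c=go(('wrist',)); save(c,'w2.png')
E
```

```text
t: 6.22
eef_pos: [0.4767, -0.0158, 0.1275]
tool_rot: [-0.0, 0.998, -0.07, 0.001]
contact_force: [0.1, 0.4, -0.2]
gripper_width: 0.701
grasp_force: 0.0
t 6.2167 p [ 0.4767 -0.0158  0.1275] rackxy mm [-193.7   16.5] toolyaw -0.141 tilt [ 0.001 -0.001 -1.   ] F [ 0.14  0.38 -0.15] w 0.701 0.0
wrist wood 7440 [188.  37.] mean [0.6193 0.0465 0.0499] zmax [0.0502 0.0516] rect [621.   35.6] [ 12.9 228.7] 3.27 box [[608.0, 149.0], [621.0, -79.0], [634.0, -78.0], [621.0, 150.0]]
wrist dark 1088 [47. 28.] mean [0.6461 0.1439 0.0298] zmax [0.03  0.038] rect [645.7 143.9] [40.3  3.4] 3.57 box [[625.0, 144.0], [626.0, 141.0], [666.0, 143.0], [666.0, 147.0]]
wrist dark 419 [132.  17.] mean [0.6424 0.0856 0.0291] zmax [0.0291 0.037 ] rect [642.2  85.7] [25.1  2.4] 2.86 box [[630.0, 86.0], [630.0, 84.0], [655.0, 85.0], [655.0, 87.0]]
wrist dark 112 [227.  43.] mean [0.6169 0.0271 0.0311] zmax [0.0306 0.0444] rect [618.6  25. ] [ 5.7 13.2] 5.24 box [[615.0, 31.0], [616.0, 18.0], [622.0, 19.0], [621.0, 32.0]]
wrist dark 134 [145.  63.] mean [0.614  0.0845 0.0299] zmax [0.0291 0.0436] rect [613.   80.1] [14.7  7.4] 66.24 box [[607.0, 75.0], [613.0, 72.0], [619.0, 85.0], [613.0, 88.0]]
wrist dark 10284 [329. 165.] mean [ 0.5276 -0.0265  0.0278] zmax [0.0281 0.0294] rect [521.8 -25.9] [ 41.4 137.7] 81.62 box [[451.0, -36.0], [587.0, -56.0], [593.0, -15.0], [457.0, 5.0]]
wrist dark 153 [67. 83.] mean [0.6109 0.1424 0.0294] zmax [0.0289 0.0431] rect [609.8 135.6] [19.3  7. ] 73.13 box [[604.0, 127.0], [610.0, 125.0], [616.0, 144.0], [609.0, 146.0]]
wrist dark 13007 [124. 281.] mean [0.464  0.1473 0.0344] zmax [0.0359 0.0372] rect [457.9 146.4] [176.4  54.1] 63.58 box [[394.0, 79.0], [443.0, 55.0], [521.0, 213.0], [473.0, 237.0]]
```

View pics/w2.png

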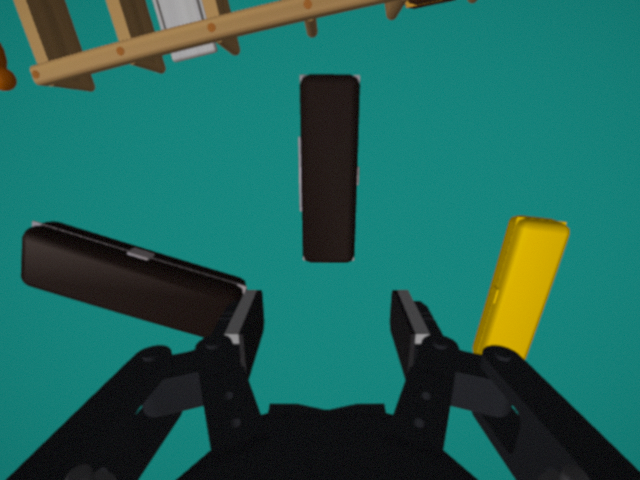

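The small case runs from (330,75) to (330,262), square to the tool, and the jaws straddle its axis. I shift slightly, go down and close gently.

```bash
python3 -m jog '[[0,0.25,3,0],[0,0.25,6,0],[0,0.25,9,0],[0,0.25,11,0],[0,0.25,12.1,0],[0,0.25,12.1,0],[0,0.25,12.1,0]]'; python3 -m jog '[[0,0,0,0],[0,0,0,0],[0,0,0,0],[0,0,0,0],[0,0,0,0],[0,0,0,0],[0,0,0,0],[0,0,0,0]]' 1 20; python3 - <<'E'
from rk import *
st()
from meas import *
go(('wrist',))
E
```

```text
t: 6.85
eef_pos: [0.4752, -0.0184, 0.0062]
tool_rot: [-0.0, 0.998, -0.07, -0.0]
contact_force: [-0.5, 0.2, -0.1]
gripper_width: 0.699
grasp_force: 0.0
t: 7.52
eef_pos: [0.476, -0.0186, 0.0076]
tool_rot: [-0.0, 0.998, -0.071, 0.001]
contact_force: [-0.2, 0.5, 7.6]
gripper_width: 0.487
grasp_force: 21.7
t 7.5167 p [ 0.476  -0.0186  0.0076] rackxy mm [-194.5   13.8] toolyaw -0.1413 tilt [ 0.003 -0.    -1.   ] F [-0.23  0.45  7.6 ] w 0.487 21.66401445865631
wrist dark 36789 [325. 188.] mean [ 0.5304 -0.0279  0.0281] zmax [0.0281 0.0295] rect [521.9 -26. ] [ 46.2 138. ] 83.42 box [[451.0, -41.0], [588.0, -57.0], [593.0, -11.0], [456.0, 5.0]]
wrist dark 374 [250. 315.] mean [0.4871 0.0094 0.032 ] zmax [0.0324 0.0413] rect [487.5   8.1] [3.3 9.2] 22.17 box [[484.0, 12.0], [488.0, 3.0], [491.0, 4.0], [487.0, 13.0]]
wrist dark 375 [402. 315.] mean [ 0.4783 -0.0523  0.0318] zmax [0.0323 0.0409] rect [479.  -51.2] [9.2 3.2] 50.82 box [[475.0, -54.0], [477.0, -56.0], [483.0, -49.0], [481.0, -47.0]]
wrist dark 8214 [ 46. 398.] mean [0.4563 0.1149 0.0327] zmax [0.0351 0.0369] rect [444.5 118.8] [58.2 52.8] 64.12 box [[408.0, 104.0], [456.0, 81.0], [481.0, 133.0], [433.0, 156.0]]
```

```bash
python3 -m jog '[[-0.05,-0.2,0,-0.03],[-0.1,-0.5,0,-0.07],[-0.15,-0.8,0,-0.11],[-0.2,-1.1,0,-0.15],[-0.3,-1.4,0,-0.18],[-0.3,-1.5,0,-0.2],[-0.3,-1.5,0,-0.2],[-0.3,-1.5,0,-0.2],[-0.3,-1.5,0,-0.2]]'; python3 - <<'E'
from rk import *
from meas import *
to(-75,29,.0065,TH)
c=go(('scene','side','wrist')); save(c,'w3.png')
E
```

```text
t: 8.32
eef_pos: [0.4753, -0.0036, 0.0076]
tool_rot: [0.0, 1.0, 0.029, 0.002]
contact_force: [0.2, -0.9, 7.2]
gripper_width: 0.488
grasp_force: 21.7
t 8.3167 p [ 0.4753 -0.0036  0.0076] rackxy mm [-194.3   28.8] toolyaw 0.0587 tilt [ 0.003  0.    -1.   ] F [ 0.15 -0.89  7.25] w 0.488 21.710878908634186
row [11.931 -0.015  0.148  0.   ]
scene wood 1153 [303. 252.] mean [ 0.6292 -0.0316  0.0485] zmax [0.0488 0.051 ] rect [627.6 -25. ] [ 15. 353.] 3.55 box [[609.0, 151.0], [631.0, -202.0], [646.0, -201.0], [624.0, 152.0]]
scene wood 1125 [317. 290.] mean [ 0.7187 -0.0275  0.0483] zmax [0.0488 0.0511] rect [714.8 -19.9] [ 16.6 353.2] 2.79 box [[698.0, 156.0], [715.0, -197.0], [732.0, -196.0], [715.0, 157.0]]
scene wood 113 [147. 293.] mean [ 0.663  -0.31    0.0556] zmax [0.0557 0.0569] rect [ 661.8 -308.1] [17.2 58.6] 43.17 box [[635.0, -293.0], [676.0, -335.0], [688.0, -324.0], [648.0, -281.0]]
scene dark 1492 [370. 186.] mean [0.4678 0.1483 0.0331] zmax [0.0347 0.0372] rect [462.2 149.7] [171.4  51.1] 63.81 box [[401.0, 84.0], [447.0, 62.0], [523.0, 215.0], [477.0, 238.0]]
scene dark 9
[... 1110 characters left out ...]
8.] mean [ 0.5301 -0.0018  0.0281] zmax [0.0281 0.0295] rect [521.7  -2.3] [138.   45.7] 3.85 box [[451.0, 16.0], [454.0, -30.0], [592.0, -21.0], [589.0, 25.0]]
wrist dark 12832 [ 60. 360.] mean [0.452  0.1108 0.0332] zmax [0.0355 0.0369] rect [442.1 116.7] [71.9 53.8] 63.4 box [[402.0, 97.0], [450.0, 72.0], [482.0, 137.0], [434.0, 161.0]]
wrist dark 368 [251. 315.] mean [0.4802 0.0262 0.0317] zmax [0.0324 0.0411] rect [481.1  24.8] [3.3 9.3] 35.68 box [[477.0, 28.0], [482.0, 20.0], [485.0, 22.0], [480.0, 30.0]]
wrist dark 363 [403. 315.] mean [ 0.4838 -0.0362  0.0318] zmax [0.0319 0.0408] rect [484.3 -35. ] [8.9 3.1] 63.58 box [[481.0, -38.0], [484.0, -40.0], [488.0, -32.0], [485.0, -30.0]]
```

View pics/w3.png

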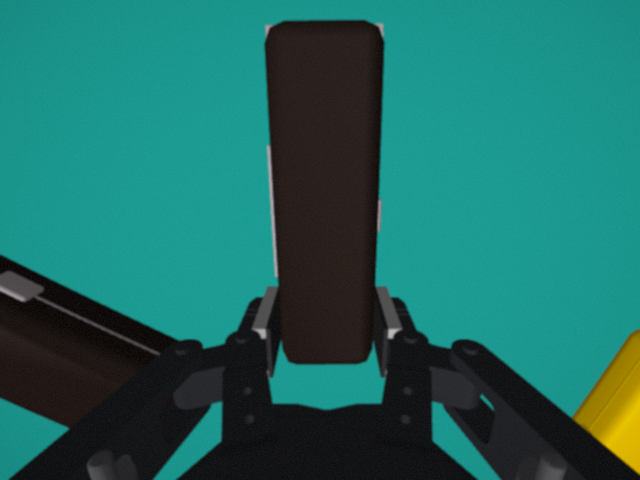

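The case is held between the jaws at (325,190), square and on the third gap's line: rack y is about 28 mm. I slide it in.

```bash
python3 -m jog '[[0.6,0,0,0],[1.2,0,0,0],[1.8,0,0,0],[2.4,0,0,0],[3,0,0,0],[3.6,0,0,0],[4.2,0,0,0],[4.8,0,0,0],[5.4,0,0,0],[6,0,0,0],[6,0,0,0]]'; python3 -m jog '[[0.6,0,0,0],[1.2,0,0,0],[1.8,0,0,0],[2.4,0,0,0],[3,0,0,0],[3.6,0,0,0],[4.2,0,0,0],[4.8,0,0,0],[5.2,0,0,0],[5.2,0,0,0],[5.2,0,0,0]]'; python3 - <<'E'
from rk import *
from meas import *
st()
c=go(('side','scene')); p=c['pixels'][180:340,200:480]; cv2.imwrite('pics/s4.png',cv2.resize(p,None,fx=2.8,fy=2.8)[:,:,::-1])
E
```

```text
t: 9.38
eef_pos: [0.5343, 0.0, 0.0071]
tool_rot: [0.0, 1.0, 0.029, 0.0]
contact_force: [-1.9, -0.4, 5.0]
gripper_width: 0.488
grasp_force: 21.1
t: 10.3
eef_pos: [0.5858, 0.003, 0.0071]
tool_rot: [0.0, 1.0, 0.029, 0.0]
contact_force: [-1.4, -0.9, 3.4]
gripper_width: 0.488
grasp_force: 21.4
t 10.3 p [0.5858 0.003  0.0071] rackxy mm [-83.7  28.9] toolyaw 0.0585 tilt [ 0.  0. -1.] F [-1.44 -0.85  3.42] w 0.488 21.357784867286682
side wood 381 [259. 221.] mean [0.714  0.0051 0.0486] zmax [0.0489 0.0514] rect [715.7 -15.2] [  7.5 351.9] 3.5 box [[701.0, 160.0], [723.0, -191.0], [730.0, -191.0], [709.0, 161.0]]
side wood 431 [297. 239.] mean [0.6222 0.0513 0.0489] zmax [0.049  0.0516] rect [623.1  41.2] [ 12.3 226.9] 3.47 box [[610.0, 154.0], [624.0, -72.0], [636.0, -72.0], [622.0, 155.0]]
side wood 188 [270. 311.] mean [0.6468 0.2443 0.0499] zmax [0.0499 0.0563] rect [646.3 242.6] [30.8 44.2] 88.34 box [[624.0, 228.0], [668.0, 227.0], [669.0, 257.0], [625.0, 259.0]]
side dark 241 [281. 228.] mean [0.6665 0.0047 0.027 ] zmax [0.0269 0.0299] rect [667.3   6. ] [64.7 30.9] 7.89 box [[633.0, 1
[... 819 characters left out ...]
n [ 0.6619 -0.3081  0.0558] zmax [0.0561 0.0569] rect [ 664.  -309.9] [18.8 58.7] 47.69 box [[636.0, -297.0], [679.0, -337.0], [692.0, -323.0], [649.0, -283.0]]
scene dark 1348 [374. 187.] mean [0.4714 0.1563 0.0331] zmax [0.0348 0.0372] rect [465.5 156.9] [155.7  50.8] 63.16 box [[408.0, 99.0], [453.0, 76.0], [523.0, 215.0], [478.0, 238.0]]
scene dark 243 [318. 238.] mean [0.5844 0.0059 0.0286] zmax [0.0275 0.0387] rect [583.2   2.8] [32.5 44.2] 3.66 box [[566.0, 24.0], [568.0, -20.0], [601.0, -18.0], [598.0, 26.0]]
scene dark 680 [328. 266.] mean [0.6563 0.0059 0.0271] zmax [0.0272 0.0292] rect [654.    7.2] [78.  41.1] 4.7 box [[613.0, 24.0], [617.0, -16.0], [695.0, -10.0], [691.0, 31.0]]
```

View pics/s4.png

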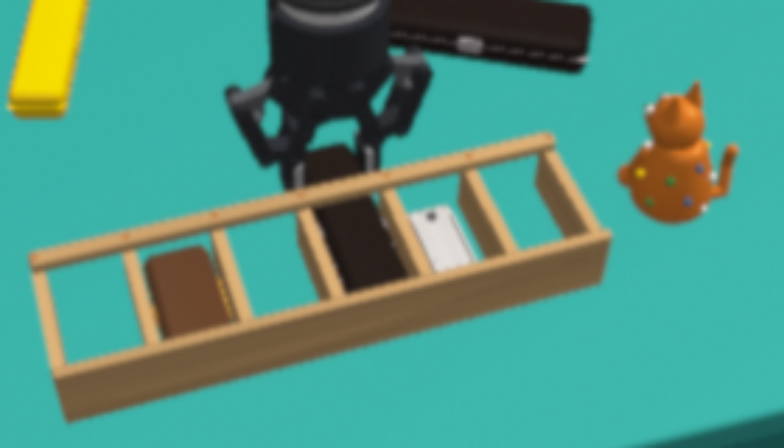

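The case is in the third gap, nose near the back board at crop (375,285), with the other things undisturbed. Now slow steps until the nose meets the board.

```bash
python3 -m jog '[[0.2,0,0,0],[0.4,0,0,0],[0.6,0,0,0],[0.6,0,0,0],[0.6,0,0,0]]'; python3 -m jog '[[0.1,0,0,0],[0.2,0,0,0],[0.2,0,0,0],[0.2,0,0,0]]';python3 -m jog '[[0.1,0,0,0],[0.2,0,0,0],[0.2,0,0,0],[0.2,0,0,0]]'
```

```text
t: 10.82
eef_pos: [0.5905, 0.0032, 0.007]
tool_rot: [0.0, 1.0, 0.029, -0.001]
contact_force: [-5.4, -1.5, 10.1]
gripper_width: 0.487
grasp_force: 21.9
t: 11.15
eef_pos: [0.592, 0.0033, 0.007]
tool_rot: [0.0, 1.0, 0.029, -0.001]
contact_force: [-6.8, -0.1, 10.9]
gripper_width: 0.487
grasp_force: 22.1
t: 11.48
eef_pos: [0.5941, 0.0035, 0.007]
tool_rot: [0.0, 1.0, 0.029, -0.001]
contact_force: [-6.3, -1.2, 11.7]
gripper_width: 0.484
grasp_force: 22.1
```

```bash
python3 -m jog '[[0.1,0,0,0],[0.2,0,0,0],[0.2,0,0,0],[0.2,0,0,0]]'; python3 - <<'E'
from rk import *
from meas import *
st()
c=go(('side','scene')); c=cam('wrist');save(c,'w5.png')
E
```

```text
t: 11.82
eef_pos: [0.5943, 0.0034, 0.007]
tool_rot: [0.001, 1.0, 0.029, -0.003]
contact_force: [-11.3, -0.7, 16.8]
gripper_width: 0.491
grasp_force: 22.7
t 11.8167 p [0.5943 0.0034 0.007 ] rackxy mm [-75.1  28.9] toolyaw 0.0585 tilt [-0.006  0.001 -1.   ] F [-11.31  -0.74  16.76] w 0.491 22.744871377944946
side wood 383 [259. 221.] mean [0.7141 0.0052 0.0485] zmax [0.0487 0.0512] rect [715.6 -18. ] [  7.7 354.1] 3.32 box [[702.0, 159.0], [722.0, -195.0], [730.0, -195.0], [709.0, 159.0]]
side wood 399 [297. 242.] mean [0.6217 0.0605 0.0488] zmax [0.0488 0.0514] rect [622.6  49.1] [ 12.3 210.9] 3.36 box [[610.0, 154.0], [623.0, -57.0], [635.0, -56.0], [623.0, 155.0]]
side wood 176 [270. 311.] mean [0.6471 0.2444 0.0499] zmax [0.0497 0.0559] rect [646.5 243. ] [29.1 44.8] 87.94 box [[624.0, 229.0], [668.0, 228.0], [669.0, 257.0], [625.0, 258.0]]
side dark 278 [279. 228.] mean [0.6716 0.005  0.0271] zmax [0.0271 0.0297] rect [672.7   4.8] [77.8 29.9] 3.48 box [[633.0, 17.0], [635.0, -13.0], [712.0, -8.0], [711.0, 22.0]]
side dark 1964 [371. 291.] mean [0.4593 0.1618 0.0337] zmax [0.0345 
[... 523 characters left out ...]
 [ 0.6622 -0.3083  0.0557] zmax [0.056  0.0569] rect [ 664.2 -309.9] [18.  57.5] 47.03 box [[637.0, -297.0], [679.0, -336.0], [691.0, -323.0], [649.0, -284.0]]
scene dark 1304 [376. 187.] mean [0.4726 0.1587 0.0331] zmax [0.0346 0.0372] rect [468.  159.3] [149.5  51.7] 62.94 box [[411.0, 104.0], [457.0, 81.0], [525.0, 214.0], [479.0, 238.0]]
scene dark 158 [319. 239.] mean [0.5884 0.0067 0.0283] zmax [0.0275 0.0371] rect [590.8   3.5] [31.4 45.1] 3.85 box [[574.0, 25.0], [577.0, -20.0], [608.0, -18.0], [605.0, 27.0]]
scene dark 674 [328. 266.] mean [0.6563 0.0057 0.0272] zmax [0.0273 0.0293] rect [653.9   7. ] [75.9 40. ] 3.8 box [[615.0, 24.0], [617.0, -15.0], [693.0, -10.0], [690.0, 29.0]]
```

View pics/w5.png

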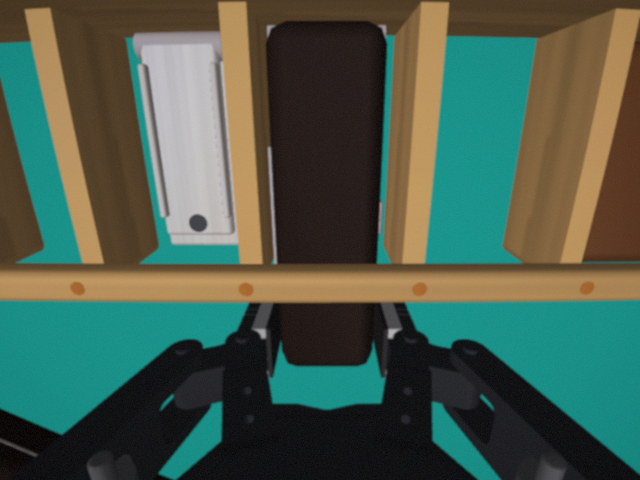

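The force jumped to 11 N and the tool stopped at 0.594: the nose, at the top (325,25), is on the board. The case sits centrally between its dividers. I release and go up.

```bash
python3 -m jog '[[0,0,0,0],[0,0,0,0],[0,0,0,0],[0,0,0,0],[0,0,-1,0],[0,0,-3,0],[-2,0,-6,0],[-4,0,-10,0],[-10,0,-14,0],[-10,0,-14,0],[-10,0,-14,0],[-10,0,-14,0]]' -0.4; python3 - <<'E'
from rk import *
from meas import *
st()
c=go(('wrist','scene')); p=c['pixels'][150:340,130:480]; cv2.imwrite('pics/s6.png',cv2.resize(p,None,fx=2.2,fy=2.2)[:,:,::-1])
E
```

```text
t: 12.97
eef_pos: [0.4978, -0.0022, 0.1482]
tool_rot: [0.0, 1.0, 0.029, 0.002]
contact_force: [0.4, -0.0, -0.9]
gripper_width: 0.704
grasp_force: 0.0
t 12.9667 p [ 0.4978 -0.0022  0.1482] rackxy mm [-171.8   28.8] toolyaw 0.0586 tilt [ 0.003  0.001 -1.   ] F [ 0.39 -0.04 -0.89] w 0.704 0.0
wrist wood 10606 [369.  57.] mean [ 0.6244 -0.0256  0.05  ] zmax [0.0501 0.0515] rect [625.1 -27.9] [ 13.2 354. ] 3.3 box [[608.0, 148.0], [629.0, -205.0], [642.0, -204.0], [621.0, 149.0]]
wrist dark 634 [129.  23.] mean [0.6411 0.1437 0.0296] zmax [0.0297 0.0379] rect [641.2 143.7] [33.5  2.4] 4.29 box [[624.0, 144.0], [625.0, 141.0], [658.0, 144.0], [658.0, 146.0]]
wrist dark 329 [210.  21.] mean [0.6443 0.0857 0.0288] zmax [0.029  0.0362] rect [644.5  85.7] [31.5  1.8] 2.3 box [[629.0, 86.0], [629.0, 84.0], [660.0, 85.0], [660.0, 87.0]]
wrist dark 2595 [326.  22.] mean [0.6483 0.0048 0.028 ] zmax [0.0282 0.0296] rect [648.9   4.8] [29.9 41.4] 3.73 box [[633.0, 24.0], [635.0, -17.0], [665.0, -15.0], [663.0, 26.0]]
wrist dark 717 [510.  21.] mean [ 0.6585 -0.1251  0.026 ] zmax [0.0261 0.0275] rect
[... 880 characters left out ...]
 [ 0.6616 -0.308   0.0556] zmax [0.0557 0.0569] rect [ 662.1 -308.6] [17.9 59.8] 43.96 box [[635.0, -293.0], [676.0, -336.0], [689.0, -324.0], [648.0, -281.0]]
scene dark 1524 [370. 186.] mean [0.4669 0.147  0.033 ] zmax [0.0346 0.0372] rect [461.4 148.6] [174.   51.4] 63.72 box [[400.0, 82.0], [446.0, 59.0], [523.0, 215.0], [477.0, 238.0]]
scene dark 159 [316. 240.] mean [0.5868 0.0011 0.027 ] zmax [0.0272 0.0292] rect [586.4   1.7] [22.8 38.4] 0.55 box [[575.0, 21.0], [575.0, -18.0], [598.0, -17.0], [598.0, 21.0]]
scene dark 680 [328. 266.] mean [0.6564 0.0058 0.0272] zmax [0.0273 0.0293] rect [654.2   6.8] [77.1 39.9] 3.49 box [[614.0, 24.0], [617.0, -15.0], [694.0, -11.0], [691.0, 29.0]]
```

View pics/s6.png

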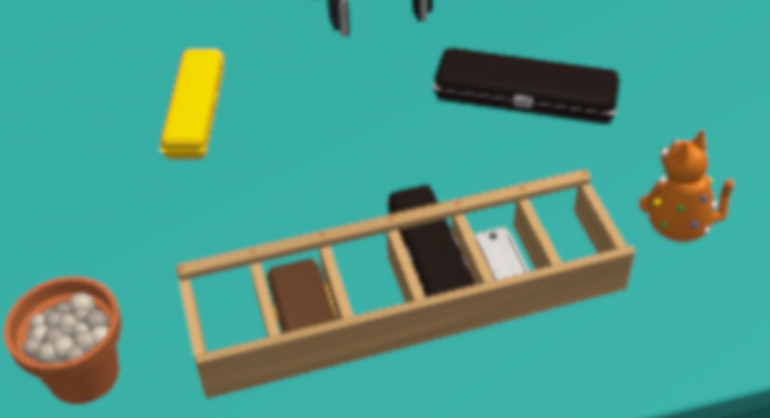

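The crop shows the case home in the third gap from the cat: the tail stands about 48 mm out, and the cat, pot, short case and shoehorn have not moved. The gripper is clear, so I hand in.

```bash
python3 -c "
from station import bot
print(bot.hand_in())"
```

```text
the job is handed in; nothing more can be done
None
```

I ran the fingertip along the rail from the first gap to the third, touching each time I checked the force, then slid the long case into the third gap until it met the back board, and handed the job in; the cat, pot, short case and shoehorn look unmoved in the last picture, but the hand-in gave no verdict.

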